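Get the drill case out from between its neighbours

TASK

The brown drill case lies on the plywood board hemmed in between the grey tin and the dark blue carton, too close to get hold of. First stand both the tin and the carton aside on the black ribbed mat; while they wait there, take the drill case out and lay it flat in the middle of the blue pad, lengthwise along the pad. Then put the tin and the carton back upright and square on the board, each in the very place it came from, and leave the tape measure and the birch log alone.

Things in the scene. Friction and masses are not known exactly. Their poses are not given: they have to be found in the camera images.
- tool_board: Plywood board, 210 (x) x 150 (y) x 12 mm, fixed. Origin: centre of its underside; top at z = +12 mm; x runs along the row of three places, roughly left-right for the robot. End places: white painted 65 mm squares at x = -66 and +66, y = 0; the drill case lies at x = 0. Four upright dark pins, 8 mm thick, 30 mm tall, at x = +-40, y = +-48 mm, beside the case's corners.
- tack_tin: Square grey-blue mottled tin, 60 mm tall, lid fixed shut; 50 mm along x plus a lip standing out 4 mm at -x near the top; 60 mm along y. Origin: centre of its underside, z up. Starts on one end place of the board, axes along the board's within 0.05 rad. About 0.16 kg. Grip it across y (60 mm), on the faces away from its neighbour.
- blue_carton: Dark blue card carton, an upright block 62 mm tall, 52 mm along x, 56 mm along y. Origin: centre of its underside, z up. Starts on the other end place of the board, axes along the board's within 0.05 rad. About 0.19 kg. Grip it across y (56 mm).
- drill_case: Flat brown-red steel drill case, fixed shut, 64 mm along x, 130 mm along y, 37 mm tall. Origin: centre of its underside, z up. Starts on the board's middle place, its long y axis across the row, about 10 mm from each neighbour. About 0.5 kg. Grip it in the middle across x (64 mm), between the pins.
- black_mat: Black rubber mat with grey ribs, 190 mm along its x axis, 110 mm along its y axis, 3 mm thick, fixed to the bench; the tin and the carton wait here. Origin: centre of its underside; top at z = +3 mm. Its x axis lies roughly left-right as the robot sees it.
- blue_pad: Blue pad with a white border, 100 mm along its x axis, 160 mm along its y axis, 3 mm thick, fixed to the bench; the drill case is wanted here, its x and y axes along the pad's (either way round). Origin: centre of its underside; top at z = +3 mm.
- tape: Bystander: pale tape measure standing on its edge, 36 x 87 mm, 64 mm tall, behind the work. Origin: middle of its underside. To its left stands the fixed bench grinder, an obstacle: world x beyond about 0.58 m, y from about -0.08 to 0.30 m, up to about 0.3 m tall; keep the arm and gripper clear of it when swinging across.
- birch_log: Bystander: split birch half log, 71 x 142 mm, 42 mm tall, behind the work. Origin: middle of its underside.

How it is judged:
On the way, in this order (a step that is already met when the one before it is completed fails the run):
1. the tin and the carton both stand upright on the black mat, the drill case still in its place on the board (x of tack_tin in the frame of black_mat between -0.088 and 0.088 m and y of tack_tin in the frame of black_mat between -0.05 and 0.05 m and z of each of tack_tin, blue_carton in the frame of black_mat below 0.008 m and angle between each of tack_tin, blue_carton's own z axis and vertical below 0.1 rad and linear speed of each of tack_tin, blue_carton below 0.05 m/s and x of blue_carton in the frame of black_mat between -0.088 and 0.088 m and y of blue_carton in the frame of black_mat between -0.05 and 0.05 m and distance of drill_case from where it was at the start of the episode below 0.03 m), for 0.2 s.
2. the drill case lies in the middle of the blue pad, along it, while the tin and the carton still wait on the black mat (x of drill_case in the frame of blue_pad between -0.015 and 0.015 m and y of drill_case in the frame of blue_pad between -0.015 and 0.015 m and z of drill_case in the frame of blue_pad below 0.008 m and angle between each of drill_case, tack_tin, blue_carton's own z axis and vertical below 0.1 rad and angle between the x axis of drill_case and the x axis of blue_pad, either way round below 0.2 rad and x of tack_tin in the frame of black_mat between -0.088 and 0.088 m and y of tack_tin in the frame of black_mat between -0.05 and 0.05 m and z of each of tack_tin, blue_carton in the frame of black_mat below 0.008 m and linear speed of each of tack_tin, blue_carton below 0.05 m/s and x of blue_carton in the frame of black_mat between -0.088 and 0.088 m and y of blue_carton in the frame of black_mat between -0.05 and 0.05 m and linear speed of drill_case below 0.03 m/s), for 0.2 s.
At the end, for the whole second after the job is handed in: Drill case flat on the blue pad, centre within 15 mm of the pad centre along each pad axis, turned under 0.2 rad from it; tin and carton upright on the board, each within 15 mm of where it started and square to the board within 0.25 rad; all released and at rest (x of drill_case in the frame of blue_pad between -0.015 and 0.015 m and y of drill_case in the frame of blue_pad between -0.015 and 0.015 m and z of drill_case in the frame of blue_pad below 0.008 m and angle between each of drill_case, tack_tin, blue_carton's own z axis and vertical below 0.1 rad and angle between the x axis of drill_case and the x axis of blue_pad, either way round below 0.2 rad and distance of each of tack_tin, blue_carton from where it was at the start of the episode below 0.015 m and angle between the x axis of each of tack_tin, blue_carton and the x axis of tool_board, either way round below 0.25 rad and linear speed of each of tack_tin, blue_carton, drill_case below 0.02 m/s); the robot touches nothing.
It fails at once if the tape measure or the birch log was shifted by more than 20 mm (distance of any of tape, birch_log from where it was at the start of the episode above 0.02 m).
It fails at once if the tin or the carton was tipped over (angle between any of tack_tin, blue_carton's own z axis and vertical above 0.6 rad).
It also fails if it takes over 128 s, if anything falls off the work surface, if the arm or the gripper's body presses on something with over 40 N, if the wrist force passes 120 N, or if a joint passes its speed limit or range.

ROBOT

A 7-joint arm with a two-finger parallel gripper is mounted at the origin on a cart in front of the work surface, level with it; the furniture and walls round the work are solid. World frame = base frame: x ahead of the robot, y to its left, z up, the work surface at z = 0. Lengths are in m, angles in rad, forces in N, time in s.
With the tool pointing down it reaches from about 0.425 to 0.975 m from the base axis. Payload 16.7 kg.
Tool frame: the origin (TCP) lies at the very end of the fingers, on their centre line; the grasp point (between the pads) lies 19 mm behind it; x points along the fingers, y is the direction in which the jaws open and shut, and the axes are right-handed (so a half turn about x gives the same grasp; the last joint's range is limited). The gripper opens to 85 mm and grips with 20 to 120 N. Pads are 22 mm wide; open, the fingers measure 114 mm over their backs; the gripper's body (76 mm by 85 mm) begins 54 mm behind the grasp point. The pads swing forward as they close: fully open they stand 13 mm farther back than shut.
Start: joints at [1.034, 0.426, 0.074, 1.606, -0.034, 1.111, -0.067], TCP at [0.255, -0.625, 0.231] pointing down, gripper open.
Joint ranges: [-2.85, 2.85], [-0.5, 2.14], [-1.23, 1.37], [0.21, 2.46], [-1.02, 4.16], [0.16, 2.05], [-2.73, 2.73]. Speed limits (rad/s): [1.89, 1.89, 2.39, 2.39, 3.01, 3.01, 3.01].

INTERFACE

Orientations are given as a rotation vector (axis times angle).
In Python, from station import manip gives the robot as it stands. The module is installed in compiled form; this text tells all that it offers.
- The arm moves only by the tool drive_tool, never from a script. Its argument "steps" is a list that holds one entry, the list of rows, each a list of 5 numbers: the shift along the tool's x, y, z scaled (see below), then the turn about the tool's x scaled (see below), then the opening, from 0 (shut) to 1 (fully open). In form: [[[tx, ty, tz, yaw, claw], ...]]. A call has 1 to 5 rows; each row is the pose to reach, as a shift and turn from the pose commanded when the call began, along the tool's axes at that moment, turning the shorter way round; what a row does not reach only later rows make up. The controller multiplies each number of a shift by 500 mm and each number of a turn by 360 degrees. A row lasts 1/10 s, in which the tool goes at most 50 mm and 8.59 degrees, less where a joint would pass 70% of its speed; a pose out of reach is approached as far as the arm can. A call with a number of a shift or a turn outside -1 to 1 is refused whole. A call with a gripper value outside its range is refused whole. The fingers move at their own pace and stop on an object; "force" is the grip in N (left out, the last holds). Time passes only in rows, so rows that repeat a pose let the fingers close. It gives the time, the measured TCP pose, the force and the opening at its end, in the units of the state.
- manip.observe(): the state, without advancing time (a new reading comes with each control period).
- manip.grab_frame(name): name is "scene" or "top" or "wrist"; returns a dict with "image" (384x512x3 uint8, blue, green, red), "intrinsics" (3x3 intrinsics, pixels), "k1" (the pictures are not rectified: a ray, as slopes to the right and down, at radius r is drawn at 1 + k1 r^2 times it, then the intrinsics apply), "R" (3x3) and "t" (3): a world point X has camera coordinates R X + t; the wrist camera has in their place "tool_from_camera" (4x4, takes a point from camera to tool coordinates, whose origin is the TCP and whose axes are the tool frame's). Camera axes: x right, y down, z forward; pixel columns grow to the right and rows downward; lengths in m; the calibration is good to about 2 mm. A picture is of the moment at which its call begins: read the wrist's pose just before it. There is no depth.
- manip.finish_job(): hands the job in, once; it reports no verdict.
Trained networks look in a picture, given as the dict that the camera call returned (one of the last four; its "shot" number tells which), for a name from the list of things; names that differ only in an ending like _2 or _b are one class to them, and where a whole thing is asked for, a point or a joint stands for the part that bears it (a point fixed in the world has none). Each returns a list of dicts, best first, with "score" (0 to 1); they miss things now and then, are a little off and sometimes report something else, mostly with a low value. They report only what shows in the picture. A call takes as long as a camera call.
- manip.outline_of(picture, target): "region" (384x512 bool, what is visible of it) and "bbox" ([centre column, centre row, width, height] as shares, 0 to 1, of the picture: columns of its width, rows of its height, round what is visible of it).
- manip.landmark_of(picture, target): "point" ([column, row] as shares, 0 to 1, of the picture: columns of its width, rows of its height: a listed point, or the origin of a listed thing).
The state is a dict: "time_s": time; "joint_pos": joint angles; "joint_vel": joint speeds; "tau": joint torques, N m; "tool_pos": TCP position; "ee_rot": TCP orientation; "force": force on the tool from outside, world axes, zero at the start; "torque": the same for the moment, N m; "opening": finger opening in m.
Only numpy, scipy, OpenCV 4.12 (cv2) and the standard library are available. Lean on these libraries where they do the work, as an engineer would, in place of code of your own. Each camera call takes 0.05 s, during which the arm holds its last target.

## Working session

There is one attempt and no reset: what is moved stays moved. The work goes in short steps, Python scripts to look and compute and a tool call to move; the robot and the scene stay as the last step left them, time stands still between calls to the robot, and variables do not carry over. Pictures are saved under pics/ and viewed, and the job is handed in when it is done.

Besides the shell and the picture viewer there is one more tool, called after ">>>" as a command line: name --argument value ..., lists and objects as JSON in quotes. drive_tool: Moves the arm, as the interface text tells. Shifts and turns lie within -1 to 1; 1 stands for 500 mm of shift or 360 degrees of turn. Its arguments: {"type":"object","properties":{"steps":{"type":"array"},"force":{"type":"number"}},"required":["steps"]}

```bash
mkdir -p pics; python3 - <<'E'
from station import manip
import cv2,pickle
s=manip.observe()
for k,v in s.items(): print(k,v)
for n in ["scene","top"]:
    f=manip.grab_frame(n); cv2.imwrite(f"pics/{n}0.png",f["image"])
    print(n,f["intrinsics"],f["k1"],f["R"],f["t"],f.keys())
    for t in ["tool_board","tack_tin","blue_carton","drill_case","black_mat","blue_pad","tape","birch_log"]:
        l=manip.landmark_of(f,t); o=manip.outline_of(f,t)
        print(t,[(round(x["score"],2),[round(x["point"][0]*512,1),round(x["point"][1]*384,1)]) for x in l[:2]],[(round(x["score"],2),[round(float(a),3) for a in x["bbox"]]) for x in o[:2]])
    pickle.dump(f,open(f"{n}0.pkl","wb"))
E
```

```text
time_s 0.0
joint_pos [ 1.03450207  0.42675428  0.07384467  1.60659267 -0.03404817  1.11079517
 -0.0670909 ]
joint_vel [-0.00166608 -0.00057304 -0.00088662  0.0003632   0.00016275  0.00084856
  0.00176005]
tau [-1.70527856e-04 -9.49852109e+01  3.76088709e+00 -4.63514900e+01
  1.92100927e-02  1.01903555e-02  5.21001652e-05]
tool_pos [ 0.254437   -0.62477908  0.23060189]
ee_rot [ 2.00957083  0.39491063 -2.0103591 ]
force [0.30841857 0.1598854  0.25494204]
torque [ 0.00273956 -0.02422171  0.01438837]
opening 0.08523688201520362
scene [[371.38332405   0.         258.58046615]
 [  0.         371.38332405 191.29897127]
 [  0.           0.           1.        ]] 0.008070998792163981 [[-0.73002547 -0.68333905  0.01051453]
 [-0.44301935  0.46146002 -0.76862768]
 [ 0.52038127 -0.56577593 -0.63960999]] [0.37161058 0.27546284 0.96978594] dict_keys(['image', 'intrinsics', 'k1', 'R', 't', 'shot'])
tool_board [] [(0.65, [0.533, 0.569, 0.156, 0.138])]
tack_tin [(0.63, [289.2, 201.6])] [(0.98, [0.566, 0.509, 0.047, 0.07])]
blue_carton [(0.71, [258.5, 222.5])] [(0.68, [0.507, 0.558, 0.043, 0.082])]
dri
[... 742 characters left out ...]
 [260.4, 205.4])] [(0.66, [0.51, 0.545, 0.159, 0.155]), (0.23, [0.692, 0.547, 0.131, 0.11])]
tack_tin [(0.62, [284.8, 206.8])] [(0.61, [0.555, 0.546, 0.029, 0.057])]
blue_carton [(0.64, [357.1, 144.7]), (0.62, [236.8, 202.1])] [(0.78, [0.464, 0.522, 0.045, 0.064])]
drill_case [(0.62, [262.5, 204.1])] [(0.57, [0.51, 0.53, 0.048, 0.127]), (0.53, [0.557, 0.548, 0.036, 0.072])]
black_mat [(0.69, [355.1, 208.0])] [(0.73, [0.692, 0.545, 0.128, 0.11])]
blue_pad [(0.61, [167.2, 205.3])] [(0.77, [0.328, 0.533, 0.069, 0.136])]
tape [(0.63, [301.4, 144.3])] [(0.83, [0.585, 0.377, 0.047, 0.069])]
birch_log [(0.77, [359.0, 144.4])] [(0.76, [0.707, 0.38, 0.108, 0.065]), (0.55, [0.691, 0.546, 0.13, 0.11])]
```

View pics/scene0.png

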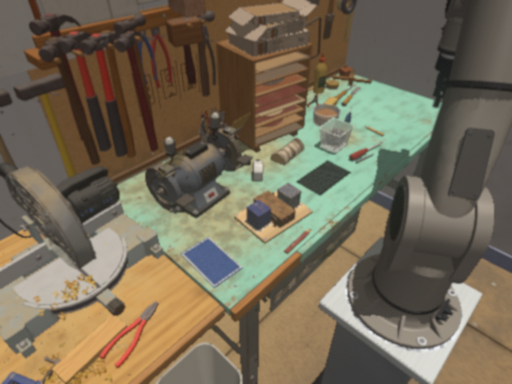

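```bash
python3 -c "
import cv2
a=cv2.imread('pics/top0.png')[110:270,120:420]
cv2.imwrite('pics/top0z.png',cv2.resize(a,(800,427),interpolation=cv2.INTER_CUBIC))"
```

```text
(no output)
```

View pics/top0z.png

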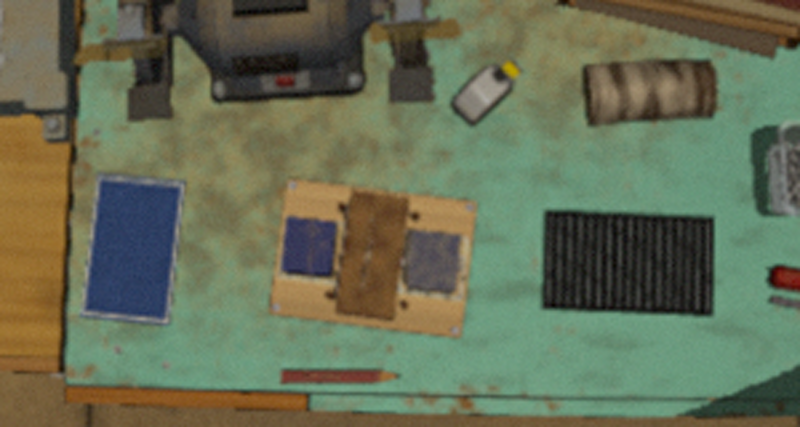

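View pics/top0.png

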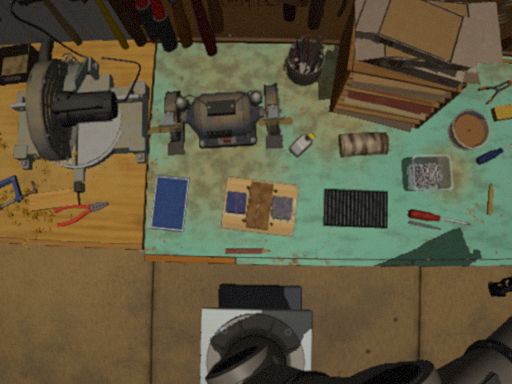

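```bash
cat > h.py <<'E'
import numpy as np,cv2,pickle
from scipy.optimize import minimize
from scipy.spatial.transform import Rotation as Ro
def proj(f,X,R=None,t=None):
    R=f["R"] if R is None else R; t=f["t"] if t is None else t
    c=np.asarray(X)@R.T+t; s=c[:,:2]/c[:,2:]; r2=(s**2).sum(1,keepdims=True)
    s=s*(1+f["k1"]*r2); K=f["intrinsics"]
    return s*[K[0,0],K[1,1]]+[K[0,2],K[1,2]]
def box(p,sx,sy,z0,z1):
    c,s=np.cos(p[2]),np.sin(p[2])
    return np.array([[p[0]+c*a*sx/2-s*b*sy/2,p[1]+s*a*sx/2+c*b*sy/2,z] for a in(-1,1) for b in(-1,1) for z in (z0,z1)])
def iou(f,mask,P,S=4):
    u=proj(f,P); h=cv2.convexHull((((u+.5)*S-.5)).astype(np.float32)*16).astype(np.int32)
    m=np.zeros((384*S,512*S),np.uint8); cv2.fillConvexPoly(m,h,1,shift=4)
    return m
def cost(p,obs,dims):
    tot=0
    for f,M in obs:
        m=iou(f,None,box(p,*dims)); tot+=1-(m&M).sum()/max(1,(m|M).sum())
    return tot
def fit(obs,p0,dims):
    S=4
    O=[(f,cv2.resize(m.astype(np.float32),(512*S,384*S),interpolation=cv2.INTER_LINEAR).__gt__(.5).astype(np.uint8)) for f,m in obs]
    best=None
    for dy in (-.1,0.,.1):
        q=np.array(p0)+[0,0,dy]
        sx=np.array([q,q+[.01,0,0],q+[0,.01,0],q+[0,0,.08]])
        r=minimize(cost,q,args=(O,dims),method="Nelder-Mead",options=dict(initial_simplex=sx,xatol=1e-4,fatol=1e-4,maxiter=150))
        if best is None or r.fun<best.fun: best=r
    return best.x,best.fun
DIM=dict(tool_board=(.21,.15,0,.012),tack_tin=(.05,.06,.012,.072),blue_carton=(.052,.056,.012,.074),drill_case=(.064,.13,.012,.049),black_mat=(.19,.11,0,.003),blue_pad=(.1,.16,0,.003),tape=(.036,.087,0,.064),birch_log=(.071,.142,0,.042))
def ray2plane(f,uv,z):
    K=f["intrinsics"]; d=(np.array(uv)-[K[0,2],K[1,2]])/[K[0,0],K[1,1]]; s=d.copy()
    for _ in range(20): s=d/(1+f["k1"]*(s@s))
    v=f["R"].T@np.array([*s,1]); o=-f["R"].T@f["t"]
    return o+v*(z-o[2])/v[2]
E
cat > m0.py <<'E'
from station import manip
from h import *
F={n:manip.grab_frame(n) for n in("top","scene")}
s=manip.observe(); R=Ro.from_rotvec(s["ee_rot"]).as_matrix(); print("toolR\n",R.round(3))
yaw0=dict(tack_tin=-1.65,blue_carton=-1.65,drill_case=-1.65,tool_board=-1.65,black_mat=-1.57,blue_pad=-1.65)
for t in yaw0:
    obs=[]
    for n,f in F.items():
        o=manip.outline_of(f,t)
        if o: 
            if n=="top":
                ys,xs=np.nonzero(o[0]["region"]); p0=ray2plane(f,[xs.mean(),ys.mean()],DIM[t][3])
            obs.append((f,o[0]["region"]))
    for ob in ([obs[0]],obs):
        x,c=fit(ob,[p0[0],p0[1],yaw0[t]],DIM[t]); print(t,len(ob),x.round(4),round(c,3))
E
python3 m0.py
```

```text
toolR
 [[-0.     0.377 -0.926]
 [ 0.    -0.926 -0.377]
 [-1.    -0.    -0.   ]]
tack_tin 1 [ 0.4422 -0.0654 -1.6571] 0.086
tack_tin 2 [ 0.4419 -0.0658 -1.6739] 0.352
blue_carton 1 [ 0.4538  0.0645 -1.6427] 0.062
blue_carton 2 [ 0.4537  0.0646 -1.633 ] 1.053
drill_case 1 [ 0.4488  0.     -1.6931] 0.064
drill_case 2 [ 4.4750e-01 -1.1000e-03 -1.6824e+00] 0.323
tool_board 1 [ 0.4482 -0.0018 -1.6709] 0.56
tool_board 2 [ 0.4472 -0.0018 -1.675 ] 1.202
black_mat 1 [ 0.4498 -0.2807 -1.5901] 0.039
black_mat 2 [ 0.4484 -0.2806 -1.5917] 0.101
blue_pad 1 [ 0.4509  0.2638 -1.6524] 0.045
blue_pad 2 [ 0.4502  0.2629 -1.6385] 0.082
```

```bash
cat > go.py <<'E'
import sys
from station import manip
from h import *
# args: x y z jawangle
x,y,z,a=map(float,sys.argv[1:5])
s=manip.observe(); R=Ro.from_rotvec(s["ee_rot"]).as_matrix()
d=R.T@(np.array([x,y,z])-s["tool_pos"])
cur=np.arctan2(R[1,1],R[0,1]); da=(a-cur+np.pi/2)%np.pi-np.pi/2
print("t",s["time_s"],"pos",s["tool_pos"].round(4),"jaw",round(cur,4),"op",round(s["opening"],4),"F",s["force"].round(1),"j7",s["joint_pos"][6].round(2),"tilt",round(R[2,0],4))
print("row",(d/.5).round(4),round(-da/(2*np.pi),4),"dist",np.linalg.norm(d).round(3),"deg",np.degrees(da).round(1))
E
python3 go.py .442 -.0655 .2 -.09
```

```text
t 2.4 pos [ 0.2546 -0.6251  0.2313] jaw -1.184 op 0.0856 F [ 0.5 -0.9 -0.3] j7 -0.07 tilt -1.0
row [ 0.0627 -0.8951 -0.7693] -0.1741 dist 0.591 deg 62.7
```

>>> drive_tool --steps '[[[0.0627, -0.895, -0.769, -0.174, 1], [0.0627, -0.895, -0.769, -0.174, 1], [0.0627, -0.895, -0.769, -0.174, 1], [0.0627, -0.895, -0.769, -0.174, 1], [0.0627, -0.895, -0.769, -0.174, 1]]]'

```text
time_s: 2.9
tool_pos: [0.3341, -0.3865, 0.2182]
ee_rot: [1.517, 0.975, -1.517]
force: [1.5, -0.4, -0.5]
opening: 0.0856
```

```bash
python3 go.py .442 -.0655 .2 -.09
```

```text
t 2.9 pos [ 0.3341 -0.3865  0.2182] jaw -0.428 op 0.0856 F [ 1.5 -0.4 -0.5] j7 0.27 tilt -1.0
row [ 0.036  -0.0702 -0.6737] -0.0538 dist 0.339 deg 19.4
```

>>> drive_tool --steps '[[[0.036, -0.07, -0.674, -0.054, 1], [0.036, -0.07, -0.674, -0.054, 1], [0.036, -0.07, -0.674, -0.054, 1], [0.036, -0.07, -0.674, -0.054, 1], [0.036, -0.07, -0.674, -0.054, 1]]]'

```text
time_s: 3.4
tool_pos: [0.4152, -0.1505, 0.2051]
ee_rot: [1.279, 1.162, -1.278]
force: [1.1, -1.4, -0.2]
opening: 0.0851
```

```bash
python3 go.py .442 -.0655 .2 -.09
```

```text
t 3.4 pos [ 0.4152 -0.1505  0.2051] jaw -0.0951 op 0.0851 F [ 1.1 -1.4 -0.2] j7 0.06 tilt -1.0
row [ 0.0102  0.0372 -0.1742] -0.0008 dist 0.089 deg 0.3
```

>>> drive_tool --steps '[[[0.01, 0.037, -0.174, -0.001, 1], [0.01, 0.037, -0.174, -0.001, 1], [0.01, 0.037, -0.174, -0.001, 1], [0.01, 0.037, -0.174, -0.001, 1]]]'

```text
time_s: 3.8
tool_pos: [0.4416, -0.0668, 0.1998]
ee_rot: [1.273, 1.167, -1.273]
force: [-0.1, -1.2, -1.1]
opening: 0.0856
```

```bash
python3 - <<'E'
from station import manip
from h import *
s=manip.observe(); f=manip.grab_frame("wrist")
T=np.array(f["tool_from_camera"]); print(T.round(3))
Rw=Ro.from_rotvec(s["ee_rot"]).as_matrix()
Rc=Rw@T[:3,:3]; o=Rw@T[:3,3]+s["tool_pos"]; f["R"]=Rc.T; f["t"]=-Rc.T@o
im=f["image"].copy()
for t,p in dict(tack_tin=[.442,-.0657,-1.66],blue_carton=[.4537,.0645,-1.64],drill_case=[.448,-.0005,-1.685]).items():
    u=proj(f,box(p,*DIM[t]))
    h=cv2.convexHull(u.astype(np.float32)).astype(int); cv2.polylines(im,[h],True,(0,255,0),1)
for t in ("tack_tin","drill_case","blue_carton"):
    o2=manip.outline_of(f,t)
    if o2:
        x,c=fit([(f,o2[0]["region"])],dict(tack_tin=[.442,-.0657,-1.66],blue_carton=[.4537,.0645,-1.64],drill_case=[.448,-.0005,-1.685])[t],DIM[t]); print(t,o2[0]["score"],x.round(4),round(c,3))
cv2.imwrite("pics/w1.png",im)
E
python3 go.py .442 -.0655 .2 -.09
```

```text
[[-0.    -0.305  0.952 -0.142]
 [ 1.    -0.001  0.    -0.001]
 [ 0.001  0.952  0.305 -0.078]
 [ 0.     0.     0.     1.   ]]
tack_tin 0.76 [ 0.4391 -0.0668 -1.6357] 0.022
drill_case 0.69 [ 4.4580e-01 -8.0000e-04 -1.6821e+00] 0.038
blue_carton 0.91 [ 0.4511  0.0638 -1.6458] 0.019
t 4.0 pos [ 0.4413 -0.0685  0.1998] jaw -0.0904 op 0.0852 F [ 0.1 -0.6 -0. ] j7 -0.15 tilt -1.0
row [-0.0004  0.0009 -0.0061] -0.0001 dist 0.003 deg 0.0
```

View pics/w1.png

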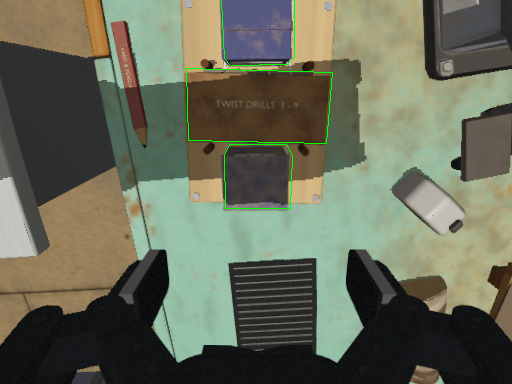

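```bash
python3 go.py .4405 -.0665 .022 -.08
```

```text
t 4.0 pos [ 0.4413 -0.0685  0.1998] jaw -0.0904 op 0.0852 F [ 0.1 -0.6 -0. ] j7 -0.15 tilt -1.0
row [ 0.3556 -0.0019 -0.0039] -0.0017 dist 0.178 deg 0.6
```

```bash
python3 go.py .4405 -.0665 .022 -.08;python3 - <<'E'
from station import manip
manip.grab_frame("top")
s=manip.observe();print(s["tool_pos"],s["joint_pos"],s["joint_vel"])
E
```

```text
t 4.0 pos [ 0.4413 -0.0685  0.1998] jaw -0.0904 op 0.0852 F [ 0.1 -0.6 -0. ] j7 -0.15 tilt -1.0
row [ 0.3556 -0.0019 -0.0039] -0.0017 dist 0.178 deg 0.6
[ 0.44132242 -0.06839584  0.19984057] [ 0.4750623   0.11663289 -0.49321718  2.10558762  0.06876598  0.9342855
 -0.14655257] [-0.00108096  0.00151533 -0.00535836 -0.00088658 -0.00052229 -0.00144892
 -0.00241767]
```

>>> drive_tool --steps '[[[0.18, -0.002, -0.004, -0.002, 1], [0.28, -0.002, -0.004, -0.002, 1], [0.355, -0.002, -0.004, -0.002, 1], [0.355, -0.002, -0.004, -0.002, 1], [0.355, -0.002, -0.004, -0.002, 1]]]'

```text
time_s: 4.55
tool_pos: [0.4383, -0.0655, 0.0194]
ee_rot: [1.263, 1.177, -1.269]
force: [1.8, -0.4, 0.0]
opening: 0.0853
```

```bash
python3 go.py .4405 -.0665 .022 -.08
```

```text
t 4.55 pos [ 0.4383 -0.0655  0.0194] jaw -0.0764 op 0.0853 F [ 1.8 -0.4  0. ] j7 -0.38 tilt -1.0
row [-0.0052  0.0045  0.0017] 0.0006 dist 0.004 deg -0.2
```

Close to place. Close the jaws with a moderate force.

>>> drive_tool --steps '[[[-0.004, 0.002, 0.001, 0, 0.6], [-0.004, 0.002, 0.001, 0, 0.6], [-0.004, 0.002, 0.001, 0, 0.4], [-0.004, 0.002, 0.001, 0, 0.4], [-0.004, 0.002, 0.001, 0, 0.4]]]' --force 40

```text
time_s: 5.05
tool_pos: [0.443, -0.0664, 0.0263]
ee_rot: [1.266, 1.169, -1.263]
force: [-1.7, -0.3, 9.7]
opening: 0.0589
```

>>> drive_tool --steps '[[[0, 0, 0, 0, 0.4], [0, 0, 0, 0, 0.4], [0, 0, 0, 0, 0.4]]]'

```text
time_s: 5.35
tool_pos: [0.443, -0.0664, 0.0263]
ee_rot: [1.266, 1.169, -1.263]
force: [-1.9, 0.8, 9.8]
opening: 0.0588
```

```bash
python3 go.py .4405 -.0665 .022 -.08
```

```text
t 5.35 pos [ 0.443  -0.0664  0.0263] jaw -0.0766 op 0.0588 F [-1.9  0.8  9.8] j7 -0.37 tilt -1.0
row [ 0.0086 -0.005   0.0007] 0.0005 dist 0.005 deg -0.2
```

>>> drive_tool --steps '[[[-0.04, 0, 0, 0, 0.4], [-0.12, 0, 0, 0, 0.4], [-0.22, 0, 0, 0, 0.4], [-0.24, 0, 0, 0, 0.4], [-0.24, 0, 0, 0, 0.4]]]'

```text
time_s: 5.85
tool_pos: [0.4431, -0.0665, 0.1472]
ee_rot: [1.267, 1.166, -1.262]
force: [-0.2, -0.2, -2.3]
opening: 0.0588
```

```bash
python3 go.py .449 -.332 .14 -.03
```

```text
t 5.85 pos [ 0.4431 -0.0665  0.1472] jaw -0.0769 op 0.0588 F [-0.2 -0.2 -2.3] j7 -0.2 tilt -1.0
row [0.0155 0.0525 0.5285] -0.0075 dist 0.266 deg 2.7
```

>>> drive_tool --steps '[[[0.015, 0.01, 0.09, 0, 0.4], [0.015, 0.02, 0.18, 0, 0.4], [0.015, 0.03, 0.27, 0, 0.4], [0.015, 0.04, 0.36, 0, 0.4], [0.015, 0.052, 0.45, 0, 0.4]]]'

```text
time_s: 6.35
tool_pos: [0.4494, -0.2939, 0.1356]
ee_rot: [1.265, 1.174, -1.266]
force: [1.2, -0.0, -1.7]
opening: 0.0586
```

```bash
python3 go.py .449 -.332 .14 -.0767
```

```text
t 6.35 pos [ 0.4494 -0.2939  0.1356] jaw -0.076 op 0.0586 F [ 1.2 -0.  -1.7] j7 0.24 tilt -1.0
row [-0.0088  0.0049  0.0761] 0.0001 dist 0.038 deg -0.0
```

>>> drive_tool --steps '[[[0, 0.003, 0.072, 0, 0.4], [0.07, 0.003, 0.072, 0, 0.4], [0.15, 0.003, 0.072, 0, 0.4], [0.21, 0.003, 0.072, 0, 0.4], [0.215, 0.003, 0.072, 0, 0.4]]]'

```text
time_s: 6.85
tool_pos: [0.4465, -0.3265, 0.0249]
ee_rot: [1.265, 1.18, -1.267]
force: [-0.7, 0.2, -1.5]
opening: 0.059
```

```bash
python3 go.py .449 -.332 .0175 -.0767
```

```text
t 6.85 pos [ 0.4465 -0.3265  0.0249] jaw -0.0757 op 0.059 F [-0.7  0.2 -1.5] j7 0.22 tilt -1.0
row [0.0148 0.0059 0.0107] 0.0002 dist 0.01 deg -0.1
```

>>> drive_tool --steps '[[[0.006, 0.004, 0.008, 0, 0.4], [0.012, 0.004, 0.008, 0, 0.4], [0.016, 0.004, 0.008, 0, 0.4], [0.016, 0.004, 0.008, 0, 0.4]]]'

```text
time_s: 7.25
tool_pos: [0.4513, -0.3326, 0.022]
ee_rot: [1.265, 1.171, -1.265]
force: [0.3, -0.2, -2.2]
opening: 0.0585
```

```bash
python3 go.py .449 -.332 .0175 -.0767
```

```text
t 7.25 pos [ 0.4513 -0.3326  0.022 ] jaw -0.076 op 0.0585 F [ 0.3 -0.2 -2.2] j7 0.22 tilt -1.0
row [ 0.0091 -0.0048 -0.0009] 0.0001 dist 0.005 deg -0.0
```

>>> drive_tool --steps '[[[0.003, 0, 0, 0, 0.4], [0.006, 0, 0, 0, 0.4], [0.009, 0, 0, 0, 0.4], [0.009, 0, 0, 0, 0.4], [0.009, 0, 0, 0, 0.4]]]'

```text
time_s: 7.75
tool_pos: [0.4511, -0.3324, 0.0174]
ee_rot: [1.265, 1.172, -1.265]
force: [-3.8, 1.6, 11.2]
opening: 0.0591
```

>>> drive_tool --steps '[[[-0.002, 0, 0, 0, 0.85], [-0.002, 0, 0, 0, 1], [-0.002, 0, 0, 0, 1], [-0.002, 0, 0, 0, 1]]]'

```text
time_s: 8.15
tool_pos: [0.451, -0.3323, 0.0177]
ee_rot: [1.265, 1.172, -1.265]
force: [0.0, -0.4, 0.2]
opening: 0.0857
```

>>> drive_tool --steps '[[[-0.06, 0, 0, 0, 1], [-0.16, 0, 0, 0, 1], [-0.25, 0, 0, 0, 1], [-0.3, 0, 0, 0, 1], [-0.3, 0, 0, 0, 1]]]'

```text
time_s: 8.65
tool_pos: [0.4526, -0.3334, 0.1716]
ee_rot: [1.265, 1.166, -1.263]
force: [-0.2, 0.9, -0.6]
opening: 0.0855
```

```bash
python3 go.py .4525 .0641 .165 -.072
```

```text
t 8.65 pos [ 0.4526 -0.3334  0.1716] jaw -0.0762 op 0.0855 F [-0.2  0.9 -0.6] j7 0.31 tilt -1.0
row [ 0.0105 -0.0608 -0.7927] -0.0007 dist 0.398 deg 0.2
```

>>> drive_tool --steps '[[[0, -0.06, -0.792, 0, 1], [0, -0.06, -0.792, 0, 1], [0, -0.06, -0.792, 0, 1], [0, -0.06, -0.792, 0, 1], [0, -0.06, -0.792, 0, 1]]]'

```text
time_s: 9.15
tool_pos: [0.4504, -0.0805, 0.1673]
ee_rot: [1.265, 1.172, -1.265]
force: [2.4, 1.7, 0.2]
opening: 0.0856
```

```bash
python3 go.py .4525 .0641 .165 -.072
```

```text
t 9.15 pos [ 0.4504 -0.0805  0.1673] jaw -0.0762 op 0.0856 F [2.4 1.7 0.2] j7 -0.16 tilt -1.0
row [ 0.0046 -0.0177 -0.2888] -0.0007 dist 0.145 deg 0.2
```

>>> drive_tool --steps '[[[0.004, -0.018, -0.286, 0, 1], [0.004, -0.018, -0.286, 0, 1], [0.004, -0.018, -0.286, 0, 1], [0.004, -0.018, -0.286, 0, 1], [0.004, -0.018, -0.286, 0, 1]]]'

```text
time_s: 9.65
tool_pos: [0.4525, 0.0618, 0.1652]
ee_rot: [1.263, 1.174, -1.264]
force: [0.1, -1.0, 0.0]
opening: 0.0853
```

```bash
python3 go.py .4525 .0641 .022 -.072
```

```text
t 9.65 pos [0.4525 0.0618 0.1652] jaw -0.0734 op 0.0853 F [ 0.1 -1.   0. ] j7 -0.49 tilt -1.0
row [ 2.865e-01 -1.000e-04 -4.600e-03] -0.0002 dist 0.143 deg 0.1
```

>>> drive_tool --steps '[[[0.09, 0, -0.004, 0, 1], [0.18, 0, -0.004, 0, 1], [0.25, 0, -0.004, 0, 1], [0.285, 0, -0.004, 0, 1], [0.285, 0, -0.004, 0, 1]]]'

```text
time_s: 10.15
tool_pos: [0.4512, 0.0615, 0.0209]
ee_rot: [1.263, 1.175, -1.27]
force: [0.5, 0.8, 0.3]
opening: 0.0853
```

>>> drive_tool --steps '[[[0, 0, 0, 0, 1], [0, 0, 0, 0, 0.6], [0, 0, 0, 0, 0.35], [0, 0, 0, 0, 0.35], [0, 0, 0, 0, 0.35]]]'

```text
time_s: 10.65
tool_pos: [0.4538, 0.0626, 0.0244]
ee_rot: [1.266, 1.17, -1.264]
force: [-2.3, -0.7, 11.2]
opening: 0.0556
```

>>> drive_tool --steps '[[[0, 0, 0, 0, 0.35], [0, 0, 0, 0, 0.35], [0, 0, 0, 0, 0.35]]]'

```text
time_s: 10.95
tool_pos: [0.4538, 0.0627, 0.0245]
ee_rot: [1.266, 1.17, -1.264]
force: [-1.7, -1.4, 11.1]
opening: 0.0559
```

```bash
python3 go.py .4525 .0641 .022 -.072
```

```text
t 10.95 pos [0.4538 0.0627 0.0245] jaw -0.0764 op 0.0559 F [-1.7 -1.4 11.1] j7 -0.73 tilt -1.0
row [ 0.0049 -0.0028 -0.0027] -0.0007 dist 0.003 deg 0.3
```

>>> drive_tool --steps '[[[-0.04, 0, 0, 0, 0.35], [-0.12, 0, 0, 0, 0.35], [-0.22, 0, 0, 0, 0.35], [-0.24, 0, 0, 0, 0.35], [-0.24, 0, 0, 0, 0.35]]]'

```text
time_s: 11.45
tool_pos: [0.4543, 0.0626, 0.1454]
ee_rot: [1.268, 1.168, -1.262]
force: [-0.5, -0.1, -2.6]
opening: 0.0557
```

```bash
python3 go.py .452 -.23 .14 -.0764
```

```text
t 11.45 pos [0.4543 0.0626 0.1454] jaw -0.0769 op 0.0557 F [-0.5 -0.1 -2.6] j7 -0.54 tilt -1.0
row [0.0111 0.0403 0.5838] -0.0001 dist 0.293 deg 0.0
```

>>> drive_tool --steps '[[[0.01, 0.01, 0.09, 0, 0.35], [0.01, 0.02, 0.18, 0, 0.35], [0.01, 0.03, 0.27, 0, 0.35], [0.01, 0.035, 0.36, 0, 0.35], [0.01, 0.04, 0.45, 0, 0.35]]]'

```text
time_s: 11.95
tool_pos: [0.4547, -0.1647, 0.1368]
ee_rot: [1.264, 1.174, -1.266]
force: [1.7, 0.3, -2.0]
opening: 0.0556
```

>>> drive_tool --steps '[[[0, 0, 0.08, 0, 0.35], [0, 0, 0.13, 0, 0.35], [0, 0, 0.13, 0, 0.35], [0, 0, 0.13, 0, 0.35]]]'

```text
time_s: 12.35
tool_pos: [0.4502, -0.2276, 0.1368]
ee_rot: [1.265, 1.174, -1.267]
force: [0.8, 1.1, -1.5]
opening: 0.0556
```

```bash
python3 go.py .452 -.23 .023 -.0764
```

```text
t 12.35 pos [ 0.4502 -0.2276  0.1368] jaw -0.0769 op 0.0556 F [ 0.8  1.1 -1.5] j7 0.1 tilt -1.0
row [0.2277 0.0045 0.0046] -0.0001 dist 0.114 deg 0.0
```

>>> drive_tool --steps '[[[0.08, 0, 0, 0, 0.35], [0.16, 0, 0, 0, 0.35], [0.215, 0, 0, 0, 0.35], [0.222, 0, 0, 0, 0.35], [0.226, 0, 0, 0, 0.35]]]'

```text
time_s: 12.85
tool_pos: [0.451, -0.2265, 0.025]
ee_rot: [1.264, 1.175, -1.264]
force: [0.3, -0.3, -1.0]
opening: 0.0554
```

>>> drive_tool --steps '[[[0.003, 0, 0, 0, 0.35], [0.006, 0, 0, 0, 0.35], [0.01, 0, 0, 0, 0.35], [0.013, 0, 0, 0, 0.35], [0.013, 0, 0, 0, 0.35]]]'

```text
time_s: 13.35
tool_pos: [0.451, -0.2279, 0.0189]
ee_rot: [1.265, 1.172, -1.265]
force: [0.4, -0.4, -1.4]
opening: 0.0552
```

>>> drive_tool --steps '[[[0.003, 0, 0, 0, 0.35], [0.006, 0, 0, 0, 0.35], [0.006, 0, 0, 0, 0.35], [0.006, 0, 0, 0, 0.35]]]'

```text
time_s: 13.75
tool_pos: [0.451, -0.2277, 0.0157]
ee_rot: [1.265, 1.173, -1.265]
force: [0.3, -0.1, -2.1]
opening: 0.0554
```

>>> drive_tool --steps '[[[0.002, 0, 0, 0, 0.35], [0.004, 0, 0, 0, 0.35], [0.004, 0, 0, 0, 0.35]]]'

```text
time_s: 14.05
tool_pos: [0.451, -0.2278, 0.0154]
ee_rot: [1.264, 1.172, -1.266]
force: [-13.5, 6.4, 43.9]
opening: 0.0555
```

>>> drive_tool --steps '[[[-0.004, 0, 0, 0, 0.35], [-0.004, 0, 0, 0, 0.7], [-0.004, 0, 0, 0, 1], [-0.004, 0, 0, 0, 1], [-0.004, 0, 0, 0, 1]]]'

```text
time_s: 14.55
tool_pos: [0.451, -0.2277, 0.0156]
ee_rot: [1.265, 1.173, -1.265]
force: [0.7, 0.1, 0.1]
opening: 0.0851
```

>>> drive_tool --steps '[[[-0.06, 0, 0, 0, 1], [-0.16, 0, 0, 0, 1], [-0.25, 0, 0, 0, 1], [-0.35, 0, 0, 0, 1], [-0.37, 0, 0, 0, 1]]]'

```text
time_s: 15.05
tool_pos: [0.4531, -0.2284, 0.206]
ee_rot: [1.266, 1.165, -1.262]
force: [-0.1, -0.4, -1.1]
opening: 0.0853
```

```bash
sed 's/^F=.*/F={n:manip.grab_frame(n) for n in("top",)}/' m0.py > m1.py
cat >> m1.py <<'E'
cv2.imwrite("pics/top1.png",cv2.resize(F["top"]["image"][110:270,120:420],(800,427),interpolation=cv2.INTER_CUBIC))
E
sed -i 's/^yaw0=.*/yaw0=dict(tack_tin=-1.65,blue_carton=-1.65,drill_case=-1.68,tool_board=-1.66)\nDIM["tack_tin"]=(.05,.06,.003,.063);DIM["blue_carton"]=(.052,.056,.003,.065)/; s/for ob in (\[obs\[0\]\],obs)/for ob in ([obs[0]],)/' m1.py
python3 m1.py; python3 go.py .447 -.0005 .17 1.46
```

```text
toolR
 [[ 0.005  0.997 -0.076]
 [-0.003 -0.076 -0.997]
 [-1.     0.006  0.003]]
t 15.15 pos [ 0.4519 -0.2283  0.2028] jaw -0.0763 op 0.0856 F [-0.2  0.5  0.1] j7 0.15 tilt -1.0
row [ 0.0646 -0.0448 -0.4537] -0.2445 dist 0.23 deg 88.0Traceback (most recent call last):
  File "m1.py", line 15, in <module>
    for ob in ([obs[0]],):
                ~~~^^^
IndexError: list index out of range
```

>>> drive_tool --steps '[[[0.06, -0.045, -0.454, -0.2445, 1], [0.06, -0.045, -0.454, -0.2445, 1], [0.06, -0.045, -0.454, -0.2445, 1], [0.06, -0.045, -0.454, -0.2445, 1], [0.06, -0.045, -0.454, -0.2445, 1]]]'

```text
time_s: 15.65
tool_pos: [0.4445, 0.0036, 0.1694]
ee_rot: [0.693, 1.459, -0.693]
force: [1.0, -0.8, 0.0]
opening: 0.0857
```

```bash
python3 go.py .447 -.0005 .18 1.459
```

```text
t 15.65 pos [0.4445 0.0036 0.1694] jaw 0.6831 op 0.0857 F [ 1.  -0.8  0. ] j7 0.37 tilt -1.0
row [-0.0213 -0.0013  0.0095] -0.1235 dist 0.012 deg 44.5
```

>>> drive_tool --steps '[[[-0.02, -0.001, 0.009, -0.1235, 1], [-0.02, -0.001, 0.009, -0.1235, 1], [-0.02, -0.001, 0.009, -0.1235, 1], [-0.02, -0.001, 0.009, -0.1235, 1], [-0.02, -0.001, 0.009, -0.1235, 1]]]'

```text
time_s: 16.15
tool_pos: [0.4474, -0.0035, 0.1795]
ee_rot: [0.111, 1.57, -0.11]
force: [0.9, -0.7, 0.1]
opening: 0.0856
```

>>> drive_tool --steps '[[[0, 0, 0, 0, 1], [0, 0, 0, 0, 1]]]'

```text
time_s: 16.35
tool_pos: [0.4478, -0.0036, 0.18]
ee_rot: [0.119, 1.569, -0.118]
force: [-0.0, -0.2, 0.3]
opening: 0.0853
```

```bash
cat > m2.py <<'E'
from station import manip
from h import *
DIM["tack_tin"]=(.05,.06,.003,.063);DIM["blue_carton"]=(.052,.056,.003,.065)
P0=dict(tack_tin=[.451,-.331,-1.65],blue_carton=[.451,-.228,-1.65],drill_case=[.447,0,-1.683],black_mat=[.449,-.28,-1.59],blue_pad=[.4505,.263,-1.645])
s=manip.observe()
for n in ("wrist","top"):
    f=manip.grab_frame(n); im=f["image"].copy()
    if n=="wrist":
        T=np.array(f["tool_from_camera"]);Rw=Ro.from_rotvec(s["ee_rot"]).as_matrix()
        Rc=Rw@T[:3,:3]; o=Rw@T[:3,3]+s["tool_pos"]; f["R"]=Rc.T; f["t"]=-Rc.T@o
    for t in P0:
        o=manip.outline_of(f,t)
        if o and o[0]["score"]>.4:
            x,c=fit([(f,o[0]["region"])],P0[t],DIM[t]); print(n,t,round(o[0]["score"],2),x.round(4),round(c,3))
            h=cv2.convexHull(proj(f,box(x,*DIM[t])).astype(np.float32)).astype(int); cv2.polylines(im,[h],True,(0,255,0),1)
    if n=="top": im=im[90:290,110:430]
    cv2.imwrite(f"pics/m2_{n}.png",cv2.resize(im,None,fx=1.5,fy=1.5))
E
python3 m2.py; python3 go.py .447 -.0005 .03 1.459
```

```text
wrist tack_tin 0.45 [ 0.4678 -0.3393 -1.652 ] 0.98
wrist blue_carton 0.57 [ 0.4501 -0.2271 -1.6172] 0.022
wrist drill_case 0.73 [ 4.4620e-01 -9.0000e-04 -1.6803e+00] 0.031
wrist black_mat 0.76 [ 0.4462 -0.2829 -1.5981] 0.605
wrist blue_pad 0.57 [ 0.4499  0.2626 -1.6435] 0.012
top tack_tin 0.71 [ 0.4532 -0.3323 -1.6371] 0.073
top blue_carton 0.67 [ 0.4528 -0.2239 -1.6451] 0.053
top black_mat 0.82 [ 0.4497 -0.278  -1.6069] 0.389
top blue_pad 0.92 [ 0.45    0.2644 -1.6342] 0.059
t 16.95 pos [ 0.4482 -0.0035  0.1808] jaw 1.4239 op 0.0854 F [ 0.6  0.3 -0.1] j7 1.11 tilt -1.0
row [ 0.3017  0.0056 -0.0033] -0.0056 dist 0.151 deg 2.0
```

View pics/m2_wrist.png

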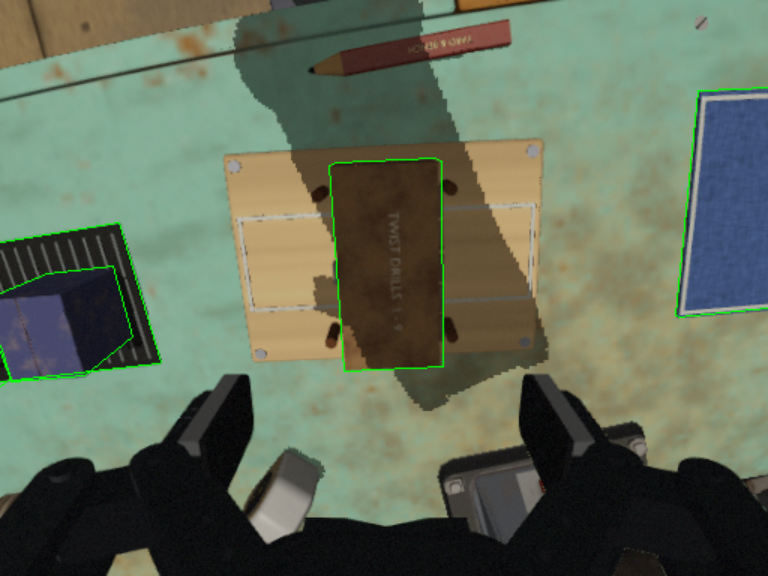

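View pics/m2_top.png

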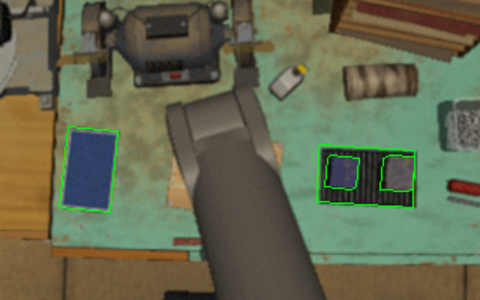

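```bash
python3 go.py .4465 -.0007 .013 1.459
```

```text
t 16.95 pos [ 0.4482 -0.0035  0.1808] jaw 1.4239 op 0.0854 F [ 0.6  0.3 -0.1] j7 1.11 tilt -1.0
row [ 0.3357  0.005  -0.0043] -0.0056 dist 0.168 deg 2.0
```

>>> drive_tool --steps '[[[0.08, 0.005, -0.004, -0.0056, 1], [0.16, 0.005, -0.004, -0.0056, 1], [0.22, 0.005, -0.004, -0.0056, 1], [0.24, 0.005, -0.004, -0.0056, 1], [0.24, 0.005, -0.004, -0.0056, 1]]]'

```text
time_s: 17.45
tool_pos: [0.4461, -0.0005, 0.0602]
ee_rot: [0.088, 1.571, -0.087]
force: [0.4, -0.1, 0.7]
opening: 0.0852
```

```bash
python3 go.py .4465 -.0007 .013 1.459
```

```text
t 17.45 pos [ 0.4461 -0.0005  0.0602] jaw 1.4598 op 0.0852 F [ 0.4 -0.1  0.7] j7 0.9 tilt -1.0
row [ 0.0944 -0.0004  0.0011] 0.0001 dist 0.047 deg -0.0
```

>>> drive_tool --steps '[[[0.04, 0, 0, 0, 1], [0.08, 0, 0, 0, 1], [0.094, 0, 0, 0, 1], [0.094, 0, 0, 0, 1], [0.094, 0, 0, 0, 1]]]'

```text
time_s: 17.95
tool_pos: [0.4474, -0.0007, 0.015]
ee_rot: [0.088, 1.568, -0.088]
force: [0.6, 1.4, 0.5]
opening: 0.0854
```

>>> drive_tool --steps '[[[0, 0, 0, 0, 0.8], [0, 0, 0, 0, 0.7], [0, 0, 0, 0, 0.5], [0, 0, 0, 0, 0.5], [0, 0, 0, 0, 0.5]]]' --force 80

```text
time_s: 18.45
tool_pos: [0.4472, -0.001, 0.0149]
ee_rot: [0.087, 1.568, -0.088]
force: [-5.4, -2.0, 23.9]
opening: 0.0618
```

```bash
python3 go.py .4465 -.0007 .013 1.459
```

```text
t 18.45 pos [ 0.4472 -0.001   0.0149] jaw 1.459 op 0.0618 F [-5.4 -2.  23.9] j7 0.8 tilt -1.0
row [ 0.0039  0.0005 -0.0014] -0.0 dist 0.002 deg 0.0
```

>>> drive_tool --steps '[[[-0.03, 0, 0, 0, 0.5], [-0.08, 0, 0, 0, 0.5], [-0.15, 0, 0, 0, 0.5], [-0.2, 0, 0, 0, 0.5], [-0.2, 0, 0, 0, 0.5]]]'

```text
time_s: 18.95
tool_pos: [0.4481, -0.0009, 0.1166]
ee_rot: [0.087, 1.564, -0.089]
force: [-0.2, 0.3, -4.8]
opening: 0.0616
```

```bash
python3 go.py .4505 .2633 .12 1.5
```

```text
t 18.95 pos [ 0.4481 -0.0009  0.1166] jaw 1.4587 op 0.0616 F [-0.2  0.3 -4.8] j7 1.01 tilt -1.0
row [-0.0073  0.5257 -0.0544] -0.0066 dist 0.264 deg 2.4
```

>>> drive_tool --steps '[[[-0.01, 0.09, -0.01, -0.0066, 0.5], [-0.01, 0.18, -0.02, -0.0066, 0.5], [-0.01, 0.27, -0.03, -0.0066, 0.5], [-0.01, 0.36, -0.04, -0.0066, 0.5], [-0.01, 0.45, -0.05, -0.0066, 0.5]]]'

```text
time_s: 19.45
tool_pos: [0.4462, 0.2268, 0.1178]
ee_rot: [0.055, 1.571, -0.056]
force: [1.8, -1.1, -5.2]
opening: 0.0615
```

>>> drive_tool --steps '[[[0, 0.06, -0.003, 0, 0.5], [0, 0.075, -0.004, 0, 0.5], [0, 0.075, -0.004, 0, 0.5], [0, 0.075, -0.004, 0, 0.5], [0, 0.075, -0.004, 0, 0.5]]]'

```text
time_s: 19.95
tool_pos: [0.4476, 0.2615, 0.1184]
ee_rot: [0.055, 1.57, -0.057]
force: [-0.2, 0.0, -4.3]
opening: 0.0619
```

```bash
python3 go.py .4505 .2633 .017 1.5
```

```text
t 19.95 pos [0.4476 0.2615 0.1184] jaw 1.499 op 0.0619 F [-0.2  0.  -4.3] j7 0.46 tilt -1.0
row [0.2028 0.0043 0.0057] -0.0002 dist 0.101 deg 0.1
```

>>> drive_tool --steps '[[[0.07, 0.004, 0.005, 0, 0.5], [0.13, 0.004, 0.005, 0, 0.5], [0.18, 0.004, 0.005, 0, 0.5], [0.2, 0.004, 0.005, 0, 0.5], [0.2, 0.004, 0.005, 0, 0.5]]]'

```text
time_s: 20.45
tool_pos: [0.4497, 0.264, 0.018]
ee_rot: [0.055, 1.572, -0.057]
force: [0.5, -0.6, -3.5]
opening: 0.0615
```

>>> drive_tool --steps '[[[0.005, 0, 0, 0, 0.5], [0.01, 0, 0, 0, 0.5], [0.015, 0, 0, 0, 0.5], [0.015, 0, 0, 0, 0.5]]]'

```text
time_s: 20.85
tool_pos: [0.4503, 0.2649, 0.0115]
ee_rot: [0.055, 1.57, -0.055]
force: [0.4, -0.8, -5.0]
opening: 0.0613
```

```bash
python3 go.py .4505 .2633 .006 1.5
```

```text
t 20.85 pos [0.4503 0.2649 0.0115] jaw 1.5004 op 0.0613 F [ 0.4 -0.8 -5. ] j7 0.3 tilt -1.0
row [ 0.0111 -0.0031  0.0006] 0.0001 dist 0.006 deg -0.0
```

>>> drive_tool --steps '[[[0.004, -0.002, 0, 0, 0.5], [0.007, -0.002, 0, 0, 0.5], [0.009, -0.002, 0, 0, 0.5], [0.009, -0.002, 0, 0, 0.5]]]'

```text
time_s: 21.25
tool_pos: [0.4499, 0.264, 0.0067]
ee_rot: [0.055, 1.57, -0.055]
force: [0.2, 0.0, -4.5]
opening: 0.0614
```

>>> drive_tool --steps '[[[0.001, 0, 0, 0, 0.5], [0.0025, 0, 0, 0, 0.5], [0.0025, 0, 0, 0, 0.5]]]'

```text
time_s: 21.55
tool_pos: [0.4501, 0.2641, 0.0061]
ee_rot: [0.055, 1.57, -0.055]
force: [-2.9, -2.8, 9.1]
opening: 0.0615
```

Contact. Release and rise.

>>> drive_tool --steps '[[[-0.001, 0, 0, 0, 0.7], [-0.001, 0, 0, 0, 0.9], [-0.001, 0, 0, 0, 1], [-0.001, 0, 0, 0, 1], [-0.001, 0, 0, 0, 1]]]'

```text
time_s: 22.05
tool_pos: [0.4501, 0.264, 0.0061]
ee_rot: [0.055, 1.57, -0.055]
force: [0.4, -0.2, 1.0]
opening: 0.0853
```

>>> drive_tool --steps '[[[-0.05, 0, 0, 0, 1], [-0.12, 0, 0, 0, 1], [-0.2, 0, 0, 0, 1], [-0.3, 0, 0, 0, 1], [-0.35, 0, 0, 0, 1]]]'

```text
time_s: 22.55
tool_pos: [0.4506, 0.2649, 0.1846]
ee_rot: [0.056, 1.567, -0.053]
force: [0.5, 0.5, -0.5]
opening: 0.0853
```

```bash
sed 's/m2_/m3_/; s/drill_case=\[.447,0,-1.683\]/drill_case=[.45,.264,-1.65]/' m2.py > m3.py; sed -i 's/^s=manip/DIM["drill_case"]=(.064,.13,.003,.04)\ns=manip/; s/"wrist","top"/"wrist",/' m3.py; python3 m3.py;  python3 go.py .451 -.2278 .165 -.0764
```

```text
wrist drill_case 0.86 [ 0.4494  0.2654 -1.6412] 0.038
wrist blue_pad 0.81 [ 0.4494  0.2619 -1.6402] 0.652
t 22.85 pos [0.4496 0.2635 0.1801] jaw 1.5007 op 0.0856 F [ 0.2 -0.3 -0.2] j7 0.54 tilt -1.0
row [ 0.0309 -0.98    0.0716] -0.249 dist 0.492 deg 89.6
```

View pics/m3_wrist.png

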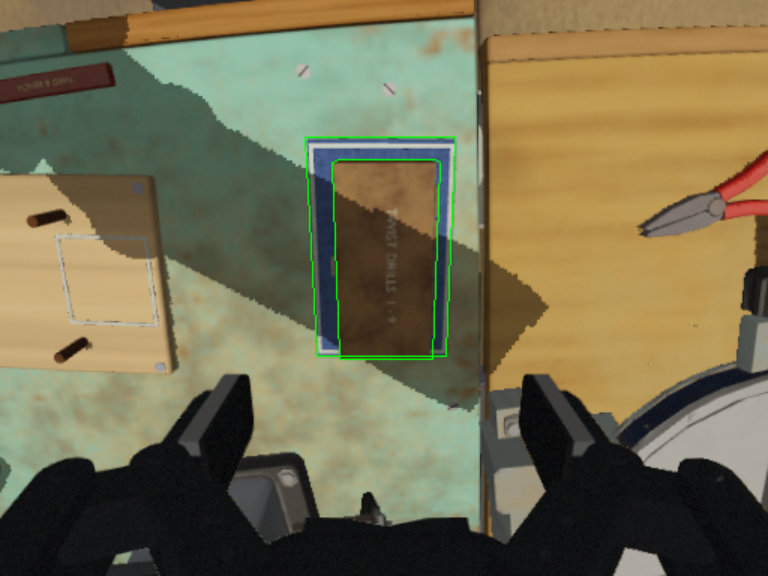

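>>> drive_tool --steps '[[[0.03, -0.98, 0.072, 0.251, 1], [0.03, -0.98, 0.072, 0.251, 1], [0.03, -0.98, 0.072, 0.251, 1], [0.03, -0.98, 0.072, 0.251, 1], [0.03, -0.98, 0.072, 0.251, 1]]]'

```text
time_s: 23.35
tool_pos: [0.4499, 0.0121, 0.1725]
ee_rot: [0.645, 1.474, -0.646]
force: [2.1, 0.1, -0.2]
opening: 0.0856
```

```bash
python3 go.py .451 -.2278 .165 -.0764
```

```text
t 23.35 pos [0.4499 0.0121 0.1725] jaw 0.7449 op 0.0856 F [ 2.1  0.1 -0.2] j7 0.42 tilt -1.0
row [ 0.0149 -0.3235  0.3543] 0.1307 dist 0.24 deg -47.1
```

>>> drive_tool --steps '[[[0.015, -0.3235, 0.3543, 0.1307, 1], [0.015, -0.3235, 0.3543, 0.1307, 1], [0.015, -0.3235, 0.3543, 0.1307, 1], [0.015, -0.3235, 0.3543, 0.1307, 1], [0.015, -0.3235, 0.3543, 0.1307, 1]]]'

```text
time_s: 23.85
tool_pos: [0.4522, -0.2285, 0.1646]
ee_rot: [1.214, 1.208, -1.215]
force: [1.1, 0.4, -0.2]
opening: 0.0858
```

```bash
python3 go.py .451 -.2278 .165 -.0764
```

```text
t 23.85 pos [ 0.4522 -0.2285  0.1646] jaw -0.0067 op 0.0858 F [ 1.1  0.4 -0.2] j7 0.2 tilt -1.0
row [-0.0008 -0.0024 -0.0013] 0.0111 dist 0.001 deg -4.0
```

>>> drive_tool --steps '[[[0, 0, 0, 0.011, 1], [0, 0, 0, 0.011, 1], [0, 0, 0, 0.011, 1], [0, 0, 0, 0.011, 1]]]'

```text
time_s: 24.25
tool_pos: [0.4534, -0.2247, 0.1655]
ee_rot: [1.257, 1.179, -1.257]
force: [0.8, 0.6, 0.5]
opening: 0.0851
```

```bash
python3 go.py .451 -.2278 .0155 -.0764
```

```text
t 24.25 pos [ 0.4534 -0.2247  0.1655] jaw -0.0646 op 0.0851 F [0.8 0.6 0.5] j7 0.14 tilt -1.0
row [ 0.3001 -0.0042  0.0067] 0.0019 dist 0.15 deg -0.7
```

>>> drive_tool --steps '[[[0.09, -0.004, 0.007, 0.002, 1], [0.16, -0.004, 0.007, 0.002, 1], [0.2, -0.004, 0.007, 0.002, 1], [0.2, -0.004, 0.007, 0.002, 1], [0.2, -0.004, 0.007, 0.002, 1]]]'

```text
time_s: 24.75
tool_pos: [0.4515, -0.2285, 0.0664]
ee_rot: [1.267, 1.171, -1.267]
force: [0.5, -0.3, 0.1]
opening: 0.0852
```

```bash
python3 go.py .451 -.2278 .0155 -.0764
```

```text
t 24.75 pos [ 0.4515 -0.2285  0.0664] jaw -0.0791 op 0.0852 F [ 0.5 -0.3  0.1] j7 0.05 tilt -1.0
row [ 0.1017 -0.0011 -0.0013] -0.0004 dist 0.051 deg 0.2
```

>>> drive_tool --steps '[[[0.06, -0.001, -0.001, 0, 1], [0.1, -0.001, -0.001, 0, 1], [0.101, -0.001, -0.001, 0, 1], [0.101, -0.001, -0.001, 0, 1], [0.101, -0.001, -0.001, 0, 1]]]'

```text
time_s: 25.25
tool_pos: [0.4517, -0.2289, 0.017]
ee_rot: [1.269, 1.168, -1.267]
force: [-0.4, -0.0, 0.5]
opening: 0.0854
```

>>> drive_tool --steps '[[[0, 0, 0, 0, 0.7], [0, 0, 0, 0, 0.35], [0, 0, 0, 0, 0.35], [0, 0, 0, 0, 0.35], [0, 0, 0, 0, 0.35]]]' --force 40

```text
time_s: 25.75
tool_pos: [0.4511, -0.2289, 0.0163]
ee_rot: [1.269, 1.169, -1.268]
force: [-2.4, -0.1, 11.9]
opening: 0.0555
```

```bash
python3 go.py .451 -.2278 .0155 -.0764
```

```text
t 25.75 pos [ 0.4511 -0.2289  0.0163] jaw -0.081 op 0.0555 F [-2.4 -0.1 11.9] j7 -0.01 tilt -1.0
row [ 0.0015 -0.0003 -0.0021] -0.0007 dist 0.001 deg 0.3
```

>>> drive_tool --steps '[[[-0.04, 0, 0, 0, 0.35], [-0.12, 0, 0, 0, 0.35], [-0.22, 0, 0, 0, 0.35], [-0.24, 0, 0, 0, 0.35], [-0.24, 0, 0, 0, 0.35]]]'

```text
time_s: 26.25
tool_pos: [0.4516, -0.2293, 0.1374]
ee_rot: [1.269, 1.166, -1.267]
force: [-0.7, 0.6, -1.5]
opening: 0.0553
```

```bash
python3 go.py .4538 .0616 .13 -.08
```

```text
t 26.25 pos [ 0.4516 -0.2293  0.1374] jaw -0.0814 op 0.0553 F [-0.7  0.6 -1.5] j7 0.11 tilt -1.0
row [ 0.0135 -0.043  -0.5802] -0.0002 dist 0.291 deg 0.1
```

>>> drive_tool --steps '[[[0.01, -0.006, -0.09, 0, 0.35], [0.01, -0.013, -0.18, 0, 0.35], [0.01, -0.02, -0.27, 0, 0.35], [0.01, -0.027, -0.36, 0, 0.35], [0.01, -0.035, -0.45, 0, 0.35]]]'

```text
time_s: 26.75
tool_pos: [0.4503, -0.0013, 0.129]
ee_rot: [1.268, 1.171, -1.27]
force: [1.6, 0.5, -1.1]
opening: 0.0556
```

>>> drive_tool --steps '[[[0, -0.005, -0.08, 0, 0.35], [0, -0.009, -0.13, 0, 0.35], [0, -0.009, -0.13, 0, 0.35], [0, -0.009, -0.13, 0, 0.35], [0, -0.009, -0.13, 0, 0.35]]]'

```text
time_s: 27.25
tool_pos: [0.4517, 0.0613, 0.1295]
ee_rot: [1.268, 1.17, -1.271]
force: [-0.0, -0.9, -0.4]
opening: 0.0555
```

```bash
python3 go.py .4538 .0616 .035 -.08
```

```text
t 27.25 pos [0.4517 0.0613 0.1295] jaw -0.0819 op 0.0555 F [-0.  -0.9 -0.4] j7 -0.54 tilt -1.0
row [ 0.1891  0.0044 -0.0011] -0.0003 dist 0.095 deg 0.1
```

>>> drive_tool --steps '[[[0.07, 0.004, -0.001, 0, 0.35], [0.14, 0.004, -0.001, 0, 0.35], [0.185, 0.004, -0.001, 0, 0.35], [0.189, 0.004, -0.001, 0, 0.35], [0.189, 0.004, -0.001, 0, 0.35]]]'

```text
time_s: 27.75
tool_pos: [0.454, 0.062, 0.0358]
ee_rot: [1.269, 1.17, -1.27]
force: [1.0, 1.2, -0.7]
opening: 0.0554
```

```bash
python3 go.py .4538 .0616 .026 -.08
```

```text
t 27.75 pos [0.454  0.062  0.0358] jaw -0.0819 op 0.0554 F [ 1.   1.2 -0.7] j7 -0.7 tilt -1.0
row [ 0.0197 -0.0004  0.0008] -0.0003 dist 0.01 deg 0.1
```

>>> drive_tool --steps '[[[0.008, 0, 0, 0, 0.35], [0.015, 0, 0, 0, 0.35], [0.018, 0, 0, 0, 0.35], [0.02, 0, 0, 0, 0.35], [0.02, 0, 0, 0, 0.35]]]'

```text
time_s: 28.25
tool_pos: [0.4543, 0.0626, 0.026]
ee_rot: [1.269, 1.17, -1.268]
force: [-0.5, -0.4, -1.3]
opening: 0.0558
```

>>> drive_tool --steps '[[[0.0015, 0, 0, 0, 0.35], [0.003, 0, 0, 0, 0.35], [0.003, 0, 0, 0, 0.35]]]'

```text
time_s: 28.55
tool_pos: [0.4544, 0.0626, 0.0253]
ee_rot: [1.268, 1.169, -1.268]
force: [-7.9, -1.6, 25.0]
opening: 0.0554
```

>>> drive_tool --steps '[[[-0.003, 0, 0, 0, 0.35], [-0.003, 0, 0, 0, 0.7], [-0.003, 0, 0, 0, 1], [-0.003, 0, 0, 0, 1], [-0.003, 0, 0, 0, 1]]]'

```text
time_s: 29.05
tool_pos: [0.4543, 0.0626, 0.0259]
ee_rot: [1.269, 1.17, -1.269]
force: [-0.6, 0.2, -1.4]
opening: 0.0854
```

>>> drive_tool --steps '[[[-0.05, 0, 0, 0, 1], [-0.14, 0, 0, 0, 1], [-0.24, 0, 0, 0, 1], [-0.29, 0, 0, 0, 1], [-0.29, 0, 0, 0, 1]]]'

```text
time_s: 29.55
tool_pos: [0.4561, 0.0628, 0.1744]
ee_rot: [1.272, 1.165, -1.264]
force: [-0.5, 1.1, -0.3]
opening: 0.0852
```

```bash
python3 go.py .451 -.3324 .165 -.0764
```

```text
t 29.55 pos [0.4561 0.0628 0.1744] jaw -0.0814 op 0.0852 F [-0.5  1.1 -0.3] j7 -0.5 tilt -1.0
row [0.0188 0.054  0.7887] -0.0008 dist 0.395 deg 0.3
```

>>> drive_tool --steps '[[[0.015, 0.054, 0.789, 0, 1], [0.015, 0.054, 0.789, 0, 1], [0.015, 0.054, 0.789, 0, 1], [0.015, 0.054, 0.789, 0, 1], [0.015, 0.054, 0.789, 0, 1]]]'

```text
time_s: 30.05
tool_pos: [0.4503, -0.1893, 0.1655]
ee_rot: [1.268, 1.17, -1.269]
force: [1.5, 0.2, 0.2]
opening: 0.0853
```

```bash
python3 go.py .451 -.3324 .165 -.0764
```

```text
t 30.05 pos [ 0.4503 -0.1893  0.1655] jaw -0.0809 op 0.0853 F [1.5 0.2 0.2] j7 0.06 tilt -1.0
row [0.001  0.0244 0.2851] -0.0007 dist 0.143 deg 0.3
```

>>> drive_tool --steps '[[[0.001, 0.024, 0.282, 0, 1], [0.001, 0.024, 0.282, 0, 1], [0.001, 0.024, 0.282, 0, 1], [0.001, 0.024, 0.282, 0, 1], [0.001, 0.024, 0.282, 0, 1]]]'

```text
time_s: 30.55
tool_pos: [0.451, -0.3293, 0.1644]
ee_rot: [1.27, 1.171, -1.27]
force: [-0.2, 0.7, 0.4]
opening: 0.0855
```

```bash
python3 go.py .451 -.3324 .065 -.0764
```

```text
t 30.55 pos [ 0.451  -0.3293  0.1644] jaw -0.0827 op 0.0855 F [-0.2  0.7  0.4] j7 0.3 tilt -1.0
row [0.1989 0.0008 0.0064] -0.001 dist 0.099 deg 0.4
```

>>> drive_tool --steps '[[[0.09, 0.001, 0.006, -0.001, 1], [0.16, 0.001, 0.006, -0.001, 1], [0.199, 0.001, 0.006, -0.001, 1], [0.199, 0.001, 0.006, -0.001, 1], [0.199, 0.001, 0.006, -0.001, 1]]]'

```text
time_s: 31.05
tool_pos: [0.4523, -0.3308, 0.0665]
ee_rot: [1.263, 1.174, -1.263]
force: [0.5, 0.2, -0.1]
opening: 0.0855
```

```bash
python3 go.py .451 -.3324 .0175 -.0764
```

```text
t 31.05 pos [ 0.4523 -0.3308  0.0665] jaw -0.0731 op 0.0855 F [ 0.5  0.2 -0.1] j7 0.25 tilt -1.0
row [ 0.098  -0.0024  0.0034] 0.0005 dist 0.049 deg -0.2
```

>>> drive_tool --steps '[[[0.06, -0.002, 0.003, 0, 1], [0.095, -0.002, 0.003, 0, 1], [0.098, -0.002, 0.003, 0, 1], [0.098, -0.002, 0.003, 0, 1], [0.098, -0.002, 0.003, 0, 1]]]'

```text
time_s: 31.55
tool_pos: [0.4517, -0.3337, 0.0188]
ee_rot: [1.264, 1.171, -1.263]
force: [0.7, -0.2, 0.7]
opening: 0.0855
```

>>> drive_tool --steps '[[[0, 0, 0, 0, 0.7], [0, 0, 0, 0, 0.4], [0, 0, 0, 0, 0.4], [0, 0, 0, 0, 0.4], [0, 0, 0, 0, 0.4]]]' --force 40

```text
time_s: 32.05
tool_pos: [0.4513, -0.3336, 0.0181]
ee_rot: [1.264, 1.172, -1.264]
force: [-1.5, 1.2, 11.0]
opening: 0.0587
```

```bash
python3 go.py .451 -.3324 .0175 -.0764
```

```text
t 32.05 pos [ 0.4513 -0.3336  0.0181] jaw -0.0747 op 0.0587 F [-1.5  1.2 11. ] j7 0.22 tilt -1.0
row [ 0.0013 -0.0007 -0.0023] 0.0003 dist 0.001 deg -0.1
```

>>> drive_tool --steps '[[[-0.04, 0, 0, 0, 0.4], [-0.12, 0, 0, 0, 0.4], [-0.22, 0, 0, 0, 0.4], [-0.24, 0, 0, 0, 0.4], [-0.24, 0, 0, 0, 0.4]]]'

```text
time_s: 32.55
tool_pos: [0.4517, -0.3341, 0.1393]
ee_rot: [1.264, 1.169, -1.263]
force: [-0.0, -0.3, -2.1]
opening: 0.0591
```

```bash
python3 go.py .443 -.0676 .13 -.0766
```

```text
t 32.55 pos [ 0.4517 -0.3341  0.1393] jaw -0.0751 op 0.0591 F [-0.  -0.3 -2.1] j7 0.3 tilt -1.0
row [ 0.0172 -0.0573 -0.5303] 0.0002 dist 0.267 deg -0.1
```

>>> drive_tool --steps '[[[0.01, -0.01, -0.09, 0, 0.4], [0.01, -0.02, -0.18, 0, 0.4], [0.01, -0.03, -0.27, 0, 0.4], [0.01, -0.04, -0.36, 0, 0.4], [0.01, -0.05, -0.45, 0, 0.4]]]'

```text
time_s: 33.05
tool_pos: [0.4414, -0.1053, 0.1308]
ee_rot: [1.264, 1.175, -1.265]
force: [1.3, 0.7, -1.5]
opening: 0.0585
```

>>> drive_tool --steps '[[[0, -0.004, -0.05, 0, 0.4], [0, -0.007, -0.08, 0, 0.4], [0, -0.007, -0.08, 0, 0.4], [0, -0.007, -0.08, 0, 0.4], [0, -0.007, -0.08, 0, 0.4]]]'

```text
time_s: 33.55
tool_pos: [0.4417, -0.0678, 0.1315]
ee_rot: [1.264, 1.173, -1.266]
force: [-0.3, 0.4, -1.8]
opening: 0.059
```

```bash
python3 go.py .443 -.0676 .037 -.0766
```

```text
t 33.55 pos [ 0.4417 -0.0678  0.1315] jaw -0.0757 op 0.059 F [-0.3  0.4 -1.8] j7 -0.21 tilt -1.0
row [ 0.189   0.0028 -0.0005] 0.0001 dist 0.094 deg -0.0
```

>>> drive_tool --steps '[[[0.07, 0.002, 0, 0, 0.4], [0.14, 0.002, 0, 0, 0.4], [0.185, 0.002, 0, 0, 0.4], [0.189, 0.002, 0, 0, 0.4], [0.189, 0.002, 0, 0, 0.4]]]'

```text
time_s: 34.05
tool_pos: [0.443, -0.0674, 0.0376]
ee_rot: [1.264, 1.174, -1.265]
force: [0.1, 0.2, -0.7]
opening: 0.0588
```

```bash
python3 go.py .443 -.0676 .028 -.0766
```

```text
t 34.05 pos [ 0.443  -0.0674  0.0376] jaw -0.0753 op 0.0588 F [ 0.1  0.2 -0.7] j7 -0.36 tilt -1.0
row [0.0192 0.0001 0.0005] 0.0002 dist 0.01 deg -0.1
```

>>> drive_tool --steps '[[[0.008, 0, 0, 0, 0.4], [0.015, 0, 0, 0, 0.4], [0.018, 0, 0, 0, 0.4], [0.02, 0, 0, 0, 0.4], [0.02, 0, 0, 0, 0.4]]]'

```text
time_s: 34.55
tool_pos: [0.4432, -0.067, 0.0278]
ee_rot: [1.264, 1.173, -1.264]
force: [0.9, -0.3, -1.9]
opening: 0.0584
```

>>> drive_tool --steps '[[[0.001, 0, 0, 0, 0.4], [0.002, 0, 0, 0, 0.4], [0.002, 0, 0, 0, 0.4]]]'

```text
time_s: 34.85
tool_pos: [0.4433, -0.067, 0.0271]
ee_rot: [1.264, 1.173, -1.264]
force: [-4.0, 0.6, 12.0]
opening: 0.0589
```

Contact at the expected height; release, rise, and swing right for a clear look.

>>> drive_tool --steps '[[[-0.001, 0, 0, 0, 0.5], [-0.001, 0, 0, 0, 0.8], [-0.001, 0, 0, 0, 1], [-0.001, 0, 0, 0, 1], [-0.001, 0, 0, 0, 1]]]'

```text
time_s: 35.35
tool_pos: [0.4432, -0.067, 0.0272]
ee_rot: [1.264, 1.173, -1.264]
force: [0.3, -0.4, -0.6]
opening: 0.0851
```

>>> drive_tool --steps '[[[-0.05, 0, 0, 0, 1], [-0.14, 0, 0, 0, 1], [-0.24, 0, 0, 0, 1], [-0.34, 0, 0, 0, 1], [-0.34, 0, 0, 0, 1]]]'

```text
time_s: 35.85
tool_pos: [0.4461, -0.0671, 0.203]
ee_rot: [1.267, 1.165, -1.258]
force: [0.4, -0.6, -1.5]
opening: 0.0856
```

>>> drive_tool --steps '[[[0, 0, 0.6, 0, 1], [0, 0, 0.6, 0, 1], [0, 0, 0.6, 0, 1], [0, 0, 0.6, 0, 1], [0, 0, 0.6, 0, 1]]]'

```text
time_s: 36.35
tool_pos: [0.4238, -0.3183, 0.197]
ee_rot: [1.264, 1.173, -1.264]
force: [0.9, 0.8, 1.1]
opening: 0.0853
```

>>> drive_tool --steps '[[[0, 0, 0.3, 0, 1], [0, 0, 0.3, 0, 1], [0, 0, 0.3, 0, 1], [0, 0, 0.3, 0, 1], [0, 0, 0.3, 0, 1]]]'

```text
time_s: 36.85
tool_pos: [0.4127, -0.4666, 0.1961]
ee_rot: [1.266, 1.173, -1.266]
force: [0.3, 0.4, 0.4]
opening: 0.0856
```

```bash
cat > m4.py <<'E'
from station import manip
from h import *
DIM["drill_case"]=(.064,.13,.003,.04)
P0=dict(tack_tin=[.442,-.0657,-1.66],blue_carton=[.4537,.0645,-1.64],drill_case=[.45,.264,-1.645],blue_pad=[.4505,.263,-1.645])
f=manip.grab_frame("top"); im=f["image"].copy()
for t in P0:
    o=manip.outline_of(f,t)
    if o:
        x,c=fit([(f,o[0]["region"])],P0[t],DIM[t]); print(t,round(o[0]["score"],2),x.round(4),round(c,3))
for t in("tape","birch_log"): print(t,[np.array(x["point"])*[512,384] for x in manip.landmark_of(f,t)[:2]])
cv2.imwrite("pics/m4.png",cv2.resize(im[90:290,110:430],None,fx=2.4,fy=2.4,interpolation=cv2.INTER_CUBIC))
s=manip.observe();print(s["time_s"],s["tool_pos"],s["joint_vel"].round(3))
E
python3 m4.py
```

```text
tack_tin 0.67 [ 0.4467 -0.065  -1.6585] 0.078
blue_carton 0.87 [ 0.4564  0.0649 -1.6305] 0.043
drill_case 0.98 [ 0.4492  0.2665 -1.6402] 0.056
blue_pad 0.84 [ 0.4498  0.2632 -1.6299] 0.672
tape [array([299.7248, 146.1888])]
birch_log [array([359.424 , 144.6144]), array([299.4176, 144.1152])]
37.2 [ 0.41372045 -0.46520497  0.19745135] [ 0.001  0.002  0.004 -0.004  0.001  0.    -0.   ]
```

View pics/m4.png

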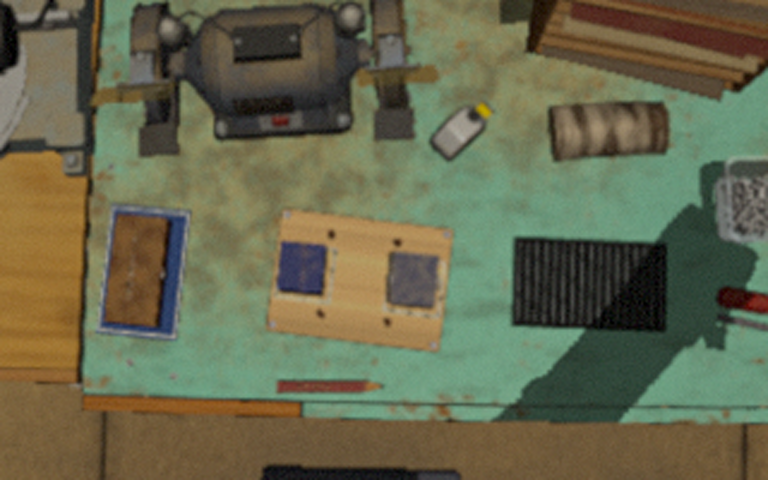

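```bash
python3 -c "
from station import manip
print(manip.finish_job())"
```

```text
the job is handed in; nothing more can be done
None
```

I moved the tin and then the carton to the black mat, and laid the drill case on the blue pad while they waited there. I then returned the carton and the tin to their places on the board and handed the job in at about 37 s of the 128 s allowed.

I checked the result in a last overhead picture, with the arm swung clear and nothing gripped:

| Item | Last measurement | Limit |
|---|---|---|
| Drill case | about 3 mm from the pad centre, about 0.01 rad off its direction | 15 mm, 0.2 rad |
| Tin | about 4.5 mm from where it was first measured, same angle as before | 15 mm, 0.25 rad |
| Carton | about 3 mm from where it was first measured, about 0.03 rad off the board | 15 mm, 0.25 rad |

- **Bystanders:** the network's points for the tape measure and the log lay within about 3 pixels (roughly 6 to 8 mm) of the first overhead picture, about the network's own scatter. Both looked unmoved in the picture.
- **Forces:** the highest reading I saw was about 46 N at the wrist, as the carton met the mat, against the 120 N wrist limit.
- **Checks that disagreed:** the wrist and overhead cameras differed by 2 to 3 mm throughout. The fit of the half-covered pad was poor at the end, so I used its earlier clean measurement, which agreed to within 1 to 2 mm.

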